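# Grade waxed cheeses by size on a ripening board

### The job

Line the waxed cheeses up by size on the ripening board: the smallest next to the end bar with the white card, then each next larger one, to the largest at the other end. The middle-sized one already stands in its place: leave it where it is, and set each of the other four upright, centred on its own ring mark.

Things in the scene. Friction and masses are not known exactly. Their poses are not given: they have to be found in the camera images.
- cheese_36: loose dark-brown waxed cheese, the smallest of the five: an upright drum 36 mm in diameter and 24 mm high, edges rounded 4 mm, about 30 g; stands on the work surface (z = 0) at the start. Origin: centre of its underside, z up along its axis; yaw has no meaning.
- cheese_44: loose dark-brown waxed cheese, the second smallest of the five: an upright drum 44 mm in diameter and 33 mm high, edges rounded 4 mm, about 55 g; stands on the work surface (z = 0) at the start. Origin: centre of its underside, z up along its axis; yaw has no meaning.
- cheese_60: loose dark-brown waxed cheese, the second largest of the five: an upright drum 60 mm in diameter and 51 mm high, edges rounded 4 mm, about 155 g; stands on the work surface (z = 0) at the start. Origin: centre of its underside, z up along its axis; yaw has no meaning.
- cheese_68: loose dark-brown waxed cheese, the largest of the five: an upright drum 68 mm in diameter and 60 mm high, edges rounded 4 mm, about 235 g; stands on the work surface (z = 0) at the start. Origin: centre of its underside, z up along its axis; yaw has no meaning.
- cheese_52: loose dark-brown waxed cheese, the middle size of the five: drum 52 mm in diameter, 42 mm high, about 98 g; already standing in the middle place of the ripening board, and to be left there. Origin: centre of its underside, z up.
- mark_a: one of four identical flat dark ring marks (60 mm outside, 50 mm inside) on the fixed wooden ripening board (100 x 450 mm): a free place for one cheese; which place in the row varies. Origin: ring centre on the board's top face, 18 mm above the work surface. The five places (four marks and the middle cheese) lie on the board's centre line, 74 mm apart.
- mark_b: one of four identical flat dark ring marks (60 mm outside, 50 mm inside) on the fixed wooden ripening board (100 x 450 mm): a free place for one cheese; which place in the row varies. Origin: ring centre on the board's top face, 18 mm above the work surface. The five places (four marks and the middle cheese) lie on the board's centre line, 74 mm apart.
- mark_c: one of four identical flat dark ring marks (60 mm outside, 50 mm inside) on the fixed wooden ripening board (100 x 450 mm): a free place for one cheese; which place in the row varies. Origin: ring centre on the board's top face, 18 mm above the work surface. The five places (four marks and the middle cheese) lie on the board's centre line, 74 mm apart.
- mark_d: one of four identical flat dark ring marks (60 mm outside, 50 mm inside) on the fixed wooden ripening board (100 x 450 mm): a free place for one cheese; which place in the row varies. Origin: ring centre on the board's top face, 18 mm above the work surface. The five places (four marks and the middle cheese) lie on the board's centre line, 74 mm apart.
- tag_stop: fixed dark steel bar with a white card on top, across one end of the board (which end varies; the other has a bare wooden bar 22 mm high). 94 mm across the board, 24 mm along it, 37 mm high. Origin: centre of its underside, on the board's top and centre line, 60 mm from the nearest place's centre. x axis across the board, y along the row.
Not all that is in view belongs to the job. Leave any green or turquoise look-alike of the cheese_68 alone.

How it is judged:
At the end, for the whole second after the job is handed in: The four moved cheeses stand upright (0.12 rad) and at rest on the board, each within 12 mm of a ring mark, in order from the white-card bar: smallest, second smallest, (middle one), second largest, largest. The middle cheese stands upright within 12 mm of where it began ((horizontal distance between cheese_36 and mark_a below 0.012 m or horizontal distance between cheese_36 and mark_b below 0.012 m or horizontal distance between cheese_36 and mark_c below 0.012 m or horizontal distance between cheese_36 and mark_d below 0.012 m) and horizontal distance between cheese_36 and tag_stop between 0.035 and 0.085 m and angle between each of cheese_36, cheese_44, cheese_60, cheese_68, cheese_52's own z axis and vertical below 0.12 rad and height (world z) of cheese_36 between 0.014 and 0.022 m and linear speed of each of cheese_36, cheese_44, cheese_60, cheese_68, cheese_52 below 0.02 m/s and angular speed of each of cheese_36, cheese_44, cheese_60, cheese_68, cheese_52 below 0.2 rad/s and (horizontal distance between cheese_44 and mark_a below 0.012 m or horizontal distance between cheese_44 and mark_b below 0.012 m or horizontal distance between cheese_44 and mark_c below 0.012 m or horizontal distance between cheese_44 and mark_d below 0.012 m) and horizontal distance between cheese_44 and tag_stop between 0.109 and 0.159 m and height (world z) of cheese_44 between 0.014 and 0.022 m and (horizontal distance between cheese_60 and mark_a below 0.012 m or horizontal distance between cheese_60 and mark_b below 0.012 m or horizontal distance between cheese_60 and mark_c below 0.012 m or horizontal distance between cheese_60 and mark_d below 0.012 m) and horizontal distance between cheese_60 and tag_stop between 0.257 and 0.307 m and height (world z) of cheese_60 between 0.014 and 0.022 m and (horizontal distance between cheese_68 and mark_a below 0.012 m or horizontal distance between cheese_68 and mark_b below 0.012 m or horizontal distance between cheese_68 and mark_c below 0.012 m or horizontal distance between cheese_68 and mark_d below 0.012 m) and horizontal distance between cheese_68 and tag_stop between 0.331 and 0.381 m and height (world z) of cheese_68 between 0.014 and 0.022 m and distance of cheese_52 from where it was at the start of the episode below 0.012 m and height (world z) of cheese_52 between 0.014 and 0.022 m); the robot touches nothing.
It fails at once if the middle cheese is pushed more than 20 mm or tipped over (distance of cheese_52 from where it was at the start of the episode above 0.02 m or angle between cheese_52's own z axis and vertical above 0.4 rad).
It also fails if it takes over 96 s, if anything falls off the work surface, if the arm or the gripper's body presses on something with over 40 N, if the wrist force passes 120 N, or if a joint passes its speed limit or range.

### The arm

A 6-joint arm with a two-finger parallel gripper is mounted at the origin on the work surface. World frame = base frame: x ahead of the robot, y to its left, z up, the work surface at z = 0. Lengths are in m, angles in rad, forces in N, time in s.
With the tool pointing down it reaches from about 0.3 to 0.875 m from the base axis. Payload 4.2 kg.
Tool frame: the origin (TCP) lies midway between the tips of the shut fingers; the grasp point (between the pads) lies behind it (robot.grasp_offset is the z of the grasp point in the tool frame, in m); z points along the fingers, y is the line along which they close (so a half turn about z gives the same grasp; the last joint's range is limited). The gripper opens to 85 mm and grips with 20 to 120 N. Pads are 22 mm wide; open, the fingers measure 114 mm over their backs; the gripper's body (76 mm by 85 mm) begins 54 mm behind the grasp point. The pads swing forward as they close: fully open they stand 13 mm farther back than shut.
Start: joints at [-1.333, 0.32, 1.565, -0, 1.257, -0.02], TCP at [0.147, -0.556, 0.231] pointing down, gripper open.
Joint ranges: [-3.11, 3.11], [-0.84, 2.01], [0.21, 2.61], [-1.34, 4.49], [0.05, 2.63], [-2.56, 2.56]. Speed limits (rad/s): [2.57, 2.57, 3.14, 3.14, 3.14, 3.14].

### API

Orientations are given as a unit quaternion [w, x, y, z].
In Python, from bench import robot gives the robot as it stands. Calls block until the motion is done:
- robot.movep(position, orientation): joint-space move of the TCP to a pose.
- robot.move_linear(position, rotation=None, max_speed=0.15, threshold=None): straight line of the TCP; rotation=None keeps the orientation; max_speed is the mean speed in m/s. With threshold (N) it stops when the force on the tool has changed by that much, and returns True; else False.
- robot.move_joints(angles): joint-space move.
- robot.gripper_to(opening, force=None): opening from 0.0 (shut) to 1.0 (fully open); force is the grip in N (None keeps the last); returns when the fingers have stopped.
- robot.pause(seconds).
- robot.ik(position, orientation): joint angles nearest the present ones, or None.
- robot.read_state(): the state.
- robot.grab_frame(name): name is "scene" or "top"; returns a dict with "image" (384x512x3 uint8, red, green, blue), "range_z" (384x512 float32, m along the optical axis (not along the pixel's ray), 0 where there is no reading), "fx", "fy", "cx", "cy" (pixels), "view" (4x4, takes a point from world to camera coordinates). Camera axes: x right, y down, z forward; pixel columns grow to the right and rows downward; lengths in m; the calibration is good to about 2 mm. A picture is of the moment at which its call begins.
A pose or a line that the arm cannot do raises robot.PlanningError and nothing moves.
- robot.close_job(): hands the job in; it is judged then, once.
The state is a dict: "time": time; "joints": joint angles; "qvel": joint speeds; "joint_efforts": joint torques, N m; "eef_pos": TCP position; "ee_rot": TCP orientation; "force": force on the tool from outside, world axes, zero at the start; "moment": the same for the moment, N m; "width": opening from 0.0 (shut) to 1.0 (fully open); "grasp_force": force on a finger pad.
Only numpy, scipy, OpenCV 4.12 (cv2) and the standard library are available. Lean on these libraries where they do the work, as an engineer would, in place of code of your own. Each camera call takes 0.05 s, during which the arm holds its last target. There are 200 camera calls.

## Working session

There is one attempt and no reset: what is moved stays moved. The work goes in short steps, each a Python script; the robot and the scene stay as the last script left them, time stands still between calls to the robot, and variables do not carry over. Pictures are saved under pics/ and viewed, at most 14 in all, crops included, and the job is handed in when it is done.

```bash
mkdir -p pics; ls
python3 - <<'E'
from bench import robot
import cv2,pickle,numpy as np
F={}
for n in("top","scene"):
    f=robot.grab_frame(n);F[n]=f
    cv2.imwrite(f"pics/{n}0.png",f["image"][:,:,::-1])
    print(n,f["fx"],f["cx"],np.round(f["view"],3).tolist())
pickle.dump(F,open("f0.pkl","wb"));print(robot.grasp_offset,robot.read_state())
E
```

```text
pics
top 365.4995383113783 255.46788469174055 [[0.011, -1.0, -0.016, 0.011], [-0.984, -0.007, -0.18, 0.506], [0.18, 0.018, -0.984, 0.882], [0.0, 0.0, 0.0, 1.0]]
scene 367.67510948316203 258.1970923408585 [[-0.21, 0.978, 0.013, 0.097], [0.648, 0.149, -0.747, -0.31], [-0.732, -0.148, -0.665, 1.187], [0.0, 0.0, 0.0, 1.0]]
-0.0187 {'time': 0.1, 'joints': array([-1.33299370e+00,  3.20230538e-01,  1.56560647e+00,  1.40878119e-06,
        1.25743641e+00, -2.00114246e-02]), 'qvel': array([-9.15087670e-04, -1.62092820e-03, -5.21148873e-03, -9.13054587e-04,
       -4.34309553e-04, -1.09144765e-05]), 'joint_efforts': array([ 5.55598626e-05, -4.16408086e+01, -2.34704071e+01,  8.93469132e-05,
        4.87346988e-03, -2.00400098e-05]), 'eef_pos': array([ 0.14649238, -0.5555489 ,  0.23054569]), 'ee_rot': array([-8.35480429e-04,  9.91702666e-01,  1.28550051e-01, -9.06675799e-05]), 'force': array([0.30352332, 0.38120044, 0.17586546]), 'moment': array([0.03249532, 0.0038715 , 0.02307946]), 'grasp_force': 0.0, 'width': 1.0040179476585551}
```

View pics/top0.png

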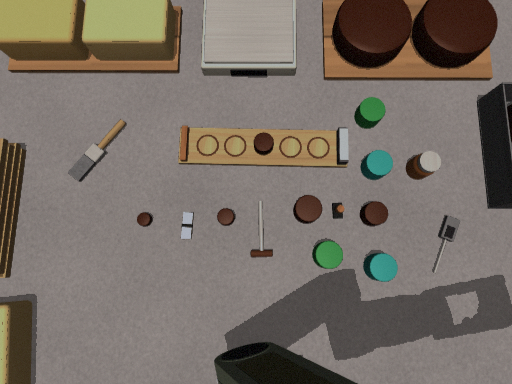

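View pics/scene0.png

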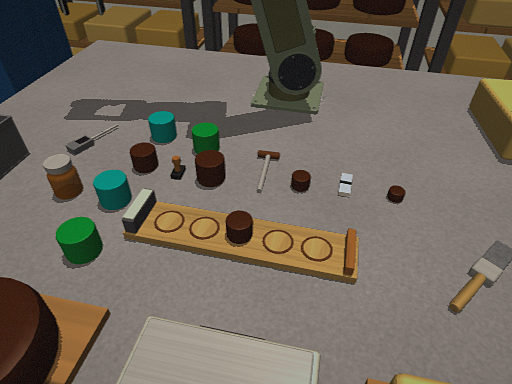

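The top view shows the white-card bar at (343,145), the right end of the board. The free rings are at (207,145), (235,146), (290,147) and (318,147), and the middle cheese is at (263,143).

Possible confusions, by top-view pixel:
- **Loose brown drums:** (144,219), (226,216), (308,209) and (375,213), which look like 36, 44, 68 and 60.
- **Look-alikes:** green at (372,110) and (329,254), turquoise at (378,165) and (382,267).
- **Other brown things:** the bottle (427,165), the stamp (338,210) and the big wheels on the rack.

I choose the four brown drums and will check their sizes and heights next.

```bash
cat > vis.py <<'E'
import numpy as np
def cloud(f):
    v,u=np.mgrid[:384,:512];z=f["range_z"]
    p=np.stack([(u-f["cx"])/f["fx"]*z,(v-f["cy"])/f["fy"]*z,z],-1)
    V=f["view"];return (p-V[:3,3])@V[:3,:3]
def at(f,u,v,z):
    V=f["view"];R=V[:3,:3];o=-R.T@V[:3,3]
    d=R.T@np.array([(u-f["cx"])/f["fx"],(v-f["cy"])/f["fy"],1]);return o+d*(z-o[2])/d[2]
def drum(f,u,v,base=0,r=22):
    """top-face centre, diameter, height of drum seen near (u,v)"""
    import cv2
    P=cloud(f);s=np.s_[v-r:v+r,u-r:u+r];Q=P[s];h=Q[...,2]-base
    H=np.median(P[v-2:v+3,u-2:u+3,2])-base
    m=((abs(h-H)<.006)&(f["range_z"][s]>0)).astype(np.uint8)
    n,l,st,c=cv2.connectedComponentsWithStats(m);m=l==l[r,r]
    ar=m.sum()*(np.median(f["range_z"][s][m])/f["fx"])**2/0.98
    cy,cx=np.argwhere(m).mean(0)
    p=at(f,cx+u-r,cy+v-r,base+H)
    return p.round(4),"diam",round(2*np.sqrt(ar/np.pi),4),"h",round(float(H),4)
E
python3 - <<'E'
import pickle,cv2,numpy as np
from vis import *
F=pickle.load(open("f0.pkl","rb"));f=F["top"]
for u,v,b in[(144,219,0),(226,216,0),(308,207,0),(375,211,0),(263,142,.018)]:print(u,v,drum(f,u,v,b))
g=cv2.cvtColor(f["image"],cv2.COLOR_RGB2GRAY)
R=[]
for u,v in[(207,145),(235,146),(290,147),(318,147)]:
    s=g[v-14:v+15,u-14:u+15];m=(s<s.max()*.6).astype(np.uint8)
    n,l,st,c=cv2.connectedComponentsWithStats(m)
    k=[i for i in range(1,n) if 14<st[i,2]<28 and 14<st[i,3]<28]
    for i in k:
        cx=st[i,0]+st[i,2]/2-.5;cy=st[i,1]+st[i,3]/2-.5
        R.append(at(f,cx+u-14,cy+v-14,.018));print(u,R[-1].round(4),st[i])
print("spacing",np.linalg.norm(np.diff(R,axis=0),axis=1))
print("card bar",at(f,343,145,.055), "board z",cloud(f)[[146,146],[207,235],2])
c=np.hstack([cv2.resize(f["image"][180:250,a:b,::-1],None,fx=4,fy=4) for a,b in[(120,170),(200,250),(285,335),(350,400)]])
cv2.imwrite("pics/crop0.png",c)
E
```

```text
144 219 (array([0.4306, 0.3035, 0.0237]), 'diam', np.float64(0.036), 'h', 0.0237)
226 216 (array([0.4382, 0.0918, 0.0317]), 'diam', np.float64(0.0437), 'h', 0.0317)
308 207 (array([ 0.4574, -0.1156,  0.0593]), 'diam', np.float64(0.0677), 'h', 0.0593)
375 211 (array([ 0.4483, -0.284 ,  0.0501]), 'diam', np.float64(0.0601), 'h', 0.0501)
263 142 (array([ 0.627 , -0.0036,  0.0597]), 'diam', np.float64(0.0508), 'h', 0.0417)
207 [0.631  0.1456 0.018 ] [  4   4  22  21 111]
235 [0.63   0.0731 0.018 ] [  3   3  22  22 115]
290 [ 0.6281 -0.0752  0.018 ] [  3   3  23  22 112]
318 [ 0.6257 -0.1497  0.018 ] [  3   4  23  22 105]
spacing [0.07250957 0.14836196 0.07450635]
card bar [ 0.62144683 -0.20781556  0.055     ] board z [0.01616923 0.01468739]
```

View pics/crop0.png

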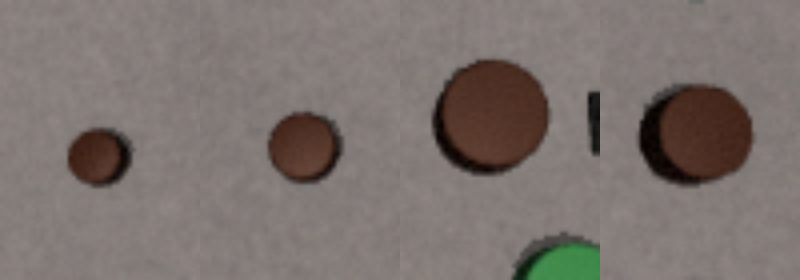

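Diameters, heights and the 74 mm spacing all match the descriptions. The crop shows four plain brown drums, in size order 36, 44, 68, 60 from left to right. The only near neighbours are the stamp and the green drum, and both are clear of the finger line along x. I'll start with the smallest.

```bash
cat > act.py <<'E'
from bench import robot
import numpy as np
a=np.pi/2-.018;Q=[0,np.cos(a/2),np.sin(a/2),0]
C=np.array([.6287,-.0016]);U=np.array([.018,1.]);U/=np.linalg.norm(U)
SRC={36:(.4306,.3035),44:(.4382,.0918),68:(.4574,-.1156),60:(.4483,-.284)}
K={36:-2,44:-1,60:1,68:2};Z={36:.003,44:.006,60:.012,68:.015};UP=.2
def pick(n,force=30):
    x,y=SRC[n];robot.gripper_to(1.0)
    robot.movep([x,y,UP],Q)
    robot.move_linear([x,y,Z[n]],max_speed=.15,threshold=15) and print("touch!")
    robot.gripper_to(0.0,force)
    s=robot.read_state();print(n,"width",s["width"]*85,"grip",s["grasp_force"],"z",s["eef_pos"])
    robot.move_linear([x,y,UP],max_speed=.15)
    s=robot.read_state();print("lifted",s["width"]*85,s["grasp_force"],s["force"].round(2),s["time"])
def place(n):
    x,y=C+K[n]*.074*U
    robot.movep([x,y,UP],Q)
    robot.move_linear([x,y,.05+Z[n]],max_speed=.15)
    print("contact",robot.move_linear([x,y,Z[n]+.0185],max_speed=.04,threshold=6),robot.read_state()["eef_pos"].round(4))
    robot.gripper_to(1.0);robot.move_linear([x,y,UP],max_speed=.15)
    print("t",robot.read_state()["time"])
E
python3 - <<'E'
from act import *
print([robot.ik([*SRC[n],Z[n]],Q) is not None for n in SRC],[robot.ik([*(C+K[n]*.074*U),Z[n]+.018],Q) is not None for n in SRC])
pick(36)
E
```

```text
[True, True, True, True] [True, True, True, True]
36 width 34.48062688451952 grip 30.066138006750407 z [0.43074743 0.30360696 0.00344955]
lifted 34.2995749221509 29.89080186582214 [ 0.19  0.24 -0.96] 6.9417
```

Run:
```python
from act import *
import cv2
place(36)
pick(44)
f=robot.grab_frame("scene");cv2.imwrite("pics/s1.png",cv2.resize(f["image"][130:350,60:460,::-1],None,fx=2,fy=2))
```

```text
contact True [ 0.6254 -0.1494  0.0215]
t 12.5083
44 width 42.69374513400651 grip 30.11263323482126 z [0.43843661 0.09186391 0.00661892]
lifted 43.02070132571139 30.52962403278798 [ 0.51  0.72 -0.21] 17.2417
```

View pics/s1.png

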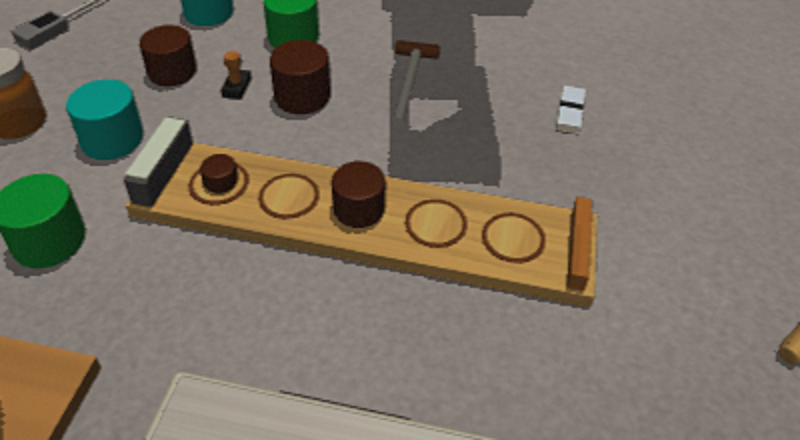

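The picture shows the 36 standing centred in the ring by the card bar (crop pixel 219,173). The 44 is gripped and out of view, and everything else is undisturbed. I'll carry on with the rest.

Run:
```python
from act import *
import cv2,pickle
place(44);pick(60,40);place(60);pick(68,45);place(68)
robot.movep([.35,-.25,.3],Q)
from vis import *
f=robot.grab_frame("top");pickle.dump(f,open("f1.pkl","wb"))
for u,v in[(318,144),(291,144),(263,142),(235,139),(208,137)]:
    p=drum(f,u,v,.018);d=p[0][:2]-C;print(p,"along/across mm",(d@U*1e3).round(1),((d[0]*U[1]-d[1]*U[0])*1e3).round(1))
cv2.imwrite("pics/t1.png",f["image"][:,:,::-1]);print(robot.read_state()["time"])
```

```text
contact True [ 0.6268 -0.0755  0.0247]
t 21.9583
60 width 58.25570975079519 grip 43.65554907708429 z [ 0.44891965 -0.2843682   0.01297047]
lifted 58.20406776468491 43.14238975639455 [-0.33  0.08 -0.83] 26.4083
contact True [0.6294 0.0723 0.031 ]
t 31.3667
68 width 66.4967386181352 grip 50.55992616158619 z [ 0.45818133 -0.11582772  0.01599875]
lifted 66.15823573362633 50.55714725662256 [ 0.19  0.11 -2.07] 35.6583
contact True [0.6308 0.1463 0.0341]
t 40.2333
(array([ 0.6231, -0.1471,  0.0416]), 'diam', np.float64(0.0352), 'h', 0.0236) along/across mm -145.6 -3.0
(array([ 0.6242, -0.0748,  0.0496]), 'diam', np.float64(0.0433), 'h', 0.0316) along/across mm -73.3 -3.2
(array([ 0.6271, -0.0038,  0.0598]), 'diam', np.float64(0.0507), 'h', 0.0418) along/across mm -2.2 -1.6
(array([0.6269, 0.0708, 0.0687]), 'diam', np.float64(0.0588), 'h', 0.0507) along/across mm 72.4 -3.1
(array([0.6281, 0.1451, 0.0775]), 'diam', np.float64(0.0665), 'h', 0.0595) along/across mm 146.7 -3.2
42.0917
```

View pics/t1.png

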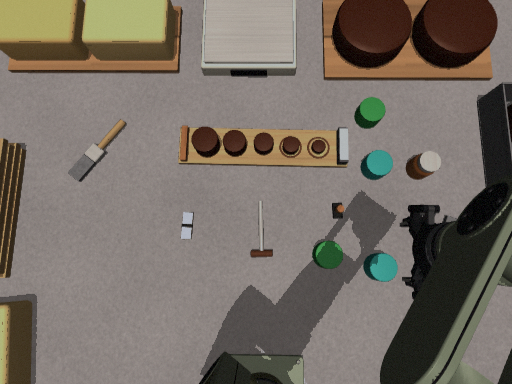

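The top view shows all five in order from the white card: 36 at (318,147), 44 at (290,146), 52 at (263,143), 60 at (235,142) and 68 at (206,141). Each is upright and within about 4 mm of its mark, and the middle one has not moved. The arm is clear, so I'm handing in.

```bash
python3 -c "
from bench import robot
print(robot.close_job())"
```

```text
the job is handed in; nothing more can be done
None
```

The four loose cheeses now stand upright on their ring marks, smallest to largest from the white-card bar and each about 4 mm or less off centre; the middle cheese was left in place, and the job was handed in at about 42 s with no verdict returned.

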